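# Shut off and vent the workshop air line through the guards

## Task

Make the air line safe to work on: reach down through the window of the yellow guard over the red shut-off lever and press the red lever all the way down, where it stays; only then reach through the other guard's window, press the blue vent lever all the way down, keep it down for about two seconds and let it spring back up. Do not touch either yellow guard frame, and leave the wrench, can, cup and bearing where they are; nothing is to be picked up.

Things in the scene. Friction and masses are not known exactly. Their poses are not given: they have to be found in the camera images.
- red_station: the red lever's guarded valve station, bolted to the bench: steel foot plate 180 x 150 mm, shut-off valve block and a yellow guard. Origin on the bench surface exactly below the centre of the guard's window; its x axis runs from the lever's hinge to its press pad (window's short side), y along the window's long side, z up. It may be the left or the right one of the two, turned up to 0.35 rad from the bench axes
- red_guard: yellow guard frame over the red lever, which must not be touched: level sheet-metal top 5 mm thick, its upper face 105 mm above the bench, 180 mm (x, from -110 to +70) by 150 mm (y), on four corner posts with wire bars round all four sides. Its only opening is the rectangular window in the top, 70 mm (x) by 90 mm (y). Same origin and axes as the station
- red_window (a point): centre of the window in the red guard, at the top face of the sheet (105 mm above the bench); axes as the station
- red_pad (a point): centre of the top face of the red press pad, a round red disc 32 mm across, 8 mm thick, on a lever of 80 mm; below the centre of the window, 97 mm above the bench with the lever up (8 mm below the guard's top face) and 73 mm with it fully down; moves with the lever
- red_lever (a joint): angle of the red shut-off lever: 0 up, 0.30 fully down on its stop (starts at 0 to 0.08). Stiff: it takes about 5 N on the pad to move, and stays where it is left
- blue_station: the blue lever's guarded valve station, bolted to the bench: steel foot plate 180 x 150 mm, vent valve block and a yellow guard. Origin on the bench surface exactly below the centre of the guard's window; its x axis runs from the lever's hinge to its press pad (window's short side), y along the window's long side, z up. It may be the left or the right one of the two, turned up to 0.35 rad from the bench axes
- blue_guard: yellow guard frame over the blue lever, which must not be touched: level sheet-metal top 5 mm thick, its upper face 105 mm above the bench, 180 mm (x, from -110 to +70) by 150 mm (y), on four corner posts with wire bars round all four sides. Its only opening is the rectangular window in the top, 70 mm (x) by 90 mm (y). Same origin and axes as the station
- blue_window (a point): centre of the window in the blue guard, at the top face of the sheet (105 mm above the bench); axes as the station
- blue_pad (a point): centre of the top face of the blue press pad, a round blue disc 32 mm across, 8 mm thick, on a lever of 80 mm; below the centre of the window, 97 mm above the bench with the lever up (8 mm below the guard's top face) and 73 mm with it fully down; moves with the lever
- blue_lever (a joint): angle of the blue vent lever: 0 up, 0.30 fully down on its stop. A spring holds it up: about 3 N on the pad to start it, 8 N to hold it fully down; springs back up when let go
- wrench: bystander: loose steel wrench lying on the bench, 160 mm long; origin on its underside at the middle, x along it
- can: bystander: loose upright can with green label, 54 mm diameter, 110 mm tall; origin at the centre of its underside
- cup: bystander: loose grey plastic cup, 72 mm diameter, 60 mm tall; origin at the centre of its underside
- bearing: bystander: loose steel bearing ring lying flat, 52 mm diameter, 16 mm tall; origin at the centre of its underside
Things that resemble listed ones, but are neither listed nor needed, are in the scene too. What is shaped like the red_station but pink or purple is not meant. Leave any white look-alike of the blue_station alone.

How it is judged (in metres and radians):
On the way, in this order (a step that is already met when the one before it is completed fails the run):
1. the red lever is pressed fully down (value of joint red_lever above 0.25 rad), for 0.2 s.
2. the blue lever is held fully down for at least 1 s (value of joint each of blue_lever, red_lever above 0.25 rad), for 1 s.
At the end, for the whole second after the job is handed in: The red lever is down (over 0.25 of 0.30 rad), the blue lever is back up (under 0.04 rad) and at rest, and the wrench, can, cup and bearing are within 20 mm of where they started (value of joint red_lever above 0.25 rad and value of joint blue_lever below 0.04 rad and velocity of joint blue_lever between -0.05 and 0.05 rad/s and distance of each of wrench, can, cup, bearing from where it was at the start of the episode below 0.02 m); the robot touches nothing.
It fails at once if a yellow guard frame is touched (over 0.5 N) (contact force between any of the fingers, the arm and red_guard above 0.5 N or contact force between any of the fingers, the arm and blue_guard above 0.5 N).
It fails at once if the blue lever is pressed (over 0.08 rad) while the red one is not fully down (value of joint blue_lever above 0.08 rad and value of joint red_lever below 0.25 rad).
It fails at once if the wrench, can, cup or bearing is moved by more than 20 mm, or lifted (distance of any of wrench, can, cup, bearing from where it was at the start of the episode above 0.02 m).
It also fails if it takes over 51 s, if anything falls off the work surface, if the arm or the gripper's body presses on something with over 40 N, if the wrist force passes 120 N, or if a joint passes its speed limit or range.

## Robot

A 7-joint arm with a two-finger parallel gripper is mounted at the origin on the work surface. World frame = base frame: x ahead of the robot, y to its left, z up, the work surface at z = 0. Lengths are in m, angles in degrees, forces in N, time in s.
With the tool pointing down it reaches from about 0.425 to 0.875 m from the base axis. Payload 8.4 kg.
Tool frame: the origin (TCP) lies midway between the tips of the shut fingers; the grasp point (between the pads) lies 19 mm behind it; y points along the fingers, z is the direction in which the jaws open and shut, and the axes are right-handed (so a half turn about y gives the same grasp; the last joint's range is limited). The gripper opens to 87 mm and grips with 3 to 60 N. Pads are 19 mm wide; open, the fingers measure 117 mm over their backs; the gripper's body (75 mm by 190 mm) begins 51 mm behind the grasp point.
Start: joints at [-75.986, 19.091, 2.286, 83.961, -0.768, 76.965, -3.352], TCP at [0.219, 0.612, 0.223] pointing down, gripper open.
Joint ranges: [-147.57, 147.57], [-21.85, 119.76], [-74.77, 79.35], [14.55, 137.4], [-85.83, 265.84], [4.83, 119.75], [-152.11, 152.11]. Speed limits (degrees/s): [127.2, 127.2, 159.86, 159.86, 180, 180, 180].

## Interface

Orientations are given as [roll, pitch, yaw] about the fixed x, y, z axes, in that order (R = Rz(yaw) Ry(pitch) Rx(roll)).
In Python, from bench import bot gives the robot as it stands.
- The arm moves only by the tool step_arm, never from a script. Its argument "moves" is a list of rows, each a list of 5 numbers: the finger opening in m, from 0 to 0.087, then the shift along the tool's x, y, z in m, then the turn about the tool's y in rad. A call has 1 to 12 rows; each row is the pose to reach, as a shift and turn from the pose measured when the call began, along the tool's axes at that moment; what a row does not reach only later rows make up. A row lasts 1/8 s, in which the tool goes at most 62.5 mm and 10.7 degrees, less where a joint would pass 70% of its speed; a pose out of reach is approached as far as the arm can. A call with a gripper value outside its range is refused whole. The fingers move at their own pace and stop on an object; "newtons" is the grip in N (left out, the last holds). Time passes only in rows, so rows that repeat a pose let the fingers close. It gives the time, the measured TCP pose, the force and the opening at its end, in the units of the state.
- bot.get_obs(): the state, without advancing time (a new reading comes with each control period).
- bot.camera(name): name is "scene" or "top" or "wrist"; returns a dict with "pixels" (420x560x3 uint8, red, green, blue), "depth" (420x560 float32, m along the optical axis (not along the pixel's ray), 0 where there is no reading), "intrinsics" (3x3 intrinsics, pixels), "k1" (the pictures are not rectified: a ray, as slopes to the right and down, at radius r is drawn at 1 + k1 r^2 times it, then the intrinsics apply), "world_to_cam" (4x4, takes a point from world to camera coordinates); the wrist camera has in their place "tool_from_camera" (4x4, takes a point from camera to tool coordinates, whose origin is the TCP and whose axes are the tool frame's). Camera axes: x right, y down, z forward; pixel columns grow to the right and rows downward; lengths in m; the calibration is good to about 2 mm. A picture is of the moment at which its call begins: read the wrist's pose just before it.
- bot.job_done(): hands the job in, once; it reports no verdict.
The state is a dict: "t": time; "joints": joint angles; "qd": joint speeds; "tau": joint torques, N m; "tcp_pos": TCP position; "ee_rot": TCP orientation; "ft_force": force on the tool from outside, world axes, zero at the start; "ft_torque": the same for the moment, N m; "opening": finger opening in m.
Only numpy, scipy, OpenCV 4.12 (cv2) and the standard library are available. Lean on these libraries where they do the work, as an engineer would, in place of code of your own. Each camera call takes 0.05 s, during which the arm holds its last target.

## Working session

There is one attempt and no reset: what is moved stays moved. The work goes in short steps, Python scripts to look and compute and a tool call to move; the robot and the scene stay as the last step left them, time stands still between calls to the robot, and variables do not carry over. Pictures are saved under pics/ and viewed, and the job is handed in when it is done.

Besides the shell and the picture viewer there is one more tool, called after ">>>" by a JSON object that holds its "op" and its "data", one argument or row to a line. step_arm: Moves the arm, as the interface text tells. Its arguments: {"type":"object","properties":{"moves":{"type":"array","items":{"type":"array","items":{"type":"number"}}},"newtons":{"type":"number"}},"required":["moves"]}

```bash
mkdir -p pics; ls; python3 - <<'E'
from bench import bot
import cv2,numpy as np
o=bot.get_obs()
for k,v in o.items(): print(k,np.round(v,4))
for n in ["scene","top"]:
    c=bot.camera(n); cv2.imwrite(f"pics/{n}0.png",c["pixels"][:,:,::-1]); print(n,c["intrinsics"],c["k1"],c["world_to_cam"])
E
```

```text
pics
t 0.0
joints [-75.9866  19.1317   2.286   84.0113  -0.7689  76.9661  -3.3536]
qd [-0.0673  0.0051  0.0213  0.0811 -0.0342 -0.0124 -0.011 ]
tau [-1.00000e-03 -6.56353e+01  1.33450e+00 -4.03802e+01 -5.98000e-02
  4.46000e-02  2.00000e-04]
tcp_pos [0.219  0.6115 0.2217]
ee_rot [-9.00936e+01 -5.70000e-03 -1.97014e+01]
ft_force [0.3465 0.3914 0.2771]
ft_torque [ 0.0302 -0.0161 -0.0022]
opening 0.0866
scene [[407.00827619   0.         284.87837401]
 [  0.         407.00827619 212.27173753]
 [  0.           0.           1.        ]] -0.0267427062904632 [[ 0.27593171  0.96098874  0.0190353  -0.13202334]
 [ 0.56016898 -0.14468676 -0.81564481 -0.22823783]
 [-0.78107132  0.23572525 -0.57823975  1.56393642]
 [ 0.          0.          0.          1.        ]]
top [[535.6719728    0.         283.78635716]
 [  0.         535.6719728  203.13543739]
 [  0.           0.           1.        ]] -0.07938977285495316 [[ 0.01474842 -0.99970615  0.01923799 -0.0276685 ]
 [-0.99318276 -0.01687175 -0.11534014  0.55970932]
 [ 0.11563083 -0.01740575 -0.99313974  1.33700597]
 [ 0.          0.          0.          1.        ]]
```

View pics/top0.png

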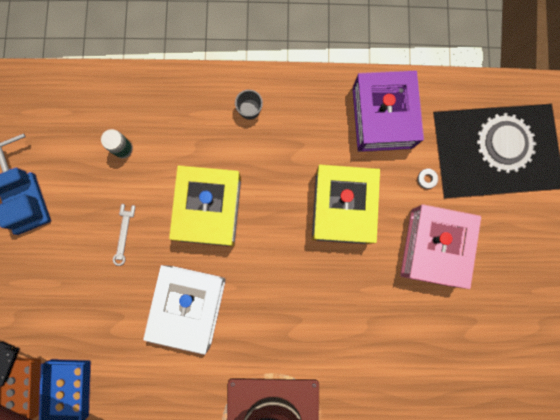

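View pics/scene0.png

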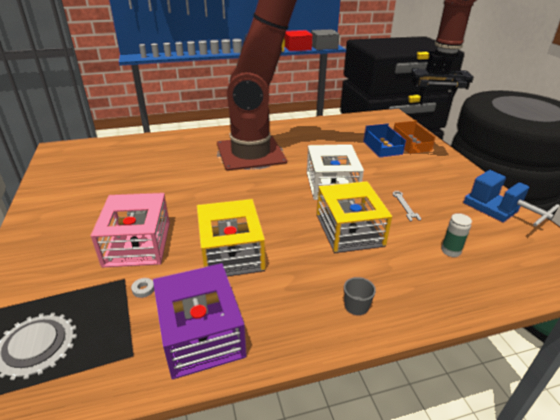

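Top view: the blue-lever yellow guard is at about (205,205) and the red-lever one at (347,204). White, purple and pink are decoys. Next I'll measure both yellow guard tops.

```bash
cat > h.py <<'E'
import cv2,numpy as np
from bench import bot
def world(c,T=None):
    K=c["intrinsics"];k=c["k1"]
    v,u=np.mgrid[0:420,0:560].astype(float)
    p=np.stack([u.ravel(),v.ravel()],1)[:,None]
    n=p[:,0].copy(); xd=(n[:,0]-K[0,2])/K[0,0]; yd=(n[:,1]-K[1,2])/K[1,1]
    x,y=xd.copy(),yd.copy()
    for _ in range(20):
        f=1+k*(x*x+y*y); x=xd/f;y=yd/f
    return x.reshape(420,560),y.reshape(420,560)
def plane_pts(c,uv,z,T=None):
    """intersect pixel rays with plane z; T world_from_cam"""
    if T is None: T=np.linalg.inv(c["world_to_cam"])
    X,Y=world(c); uv=np.atleast_2d(uv)
    mx=cv2.remap(X.astype(np.float32),uv[:,0].astype(np.float32),uv[:,1].astype(np.float32),1).ravel()
    my=cv2.remap(Y.astype(np.float32),uv[:,0].astype(np.float32),uv[:,1].astype(np.float32),1).ravel()
    d=np.stack([mx,my,np.ones_like(mx)],1)@T[:3,:3].T
    s=(z-T[2,3])/d[:,2]
    return T[:3,3]+d*s[:,None]
def cloud(c,T=None):
    if T is None: T=np.linalg.inv(c["world_to_cam"])
    X,Y=world(c); D=c["depth"]
    P=np.stack([X*D,Y*D,D],-1)
    return P@T[:3,:3].T+T[:3,3]
def guards(c,T=None,tag="x"):
    P=cloud(c,T); hsv=cv2.cvtColor(c["pixels"],cv2.COLOR_RGB2HSV)
    m=(hsv[...,0]>22)&(hsv[...,0]<36)&(hsv[...,1]>150)&(hsv[...,2]>90)&(abs(P[...,2]-.105)<.015)&(c["depth"]>0)
    m=m.astype(np.uint8)*255
    n,l,st,ce=cv2.connectedComponentsWithStats(m)
    for i in range(1,n):
        if st[i,4]<800: continue
        mm=(l==i).astype(np.uint8)
        print("comp",st[i],"z med",np.median(P[...,2][mm>0]))
        cs,h=cv2.findContours(mm,cv2.RETR_CCOMP,cv2.CHAIN_APPROX_NONE)
        for ct,hh in zip(cs,h[0]):
            if len(ct)<60: continue
            w=plane_pts(c,ct[:,0].astype(float),.105,T)[:,:2]
            r=cv2.minAreaRect((w*1000).astype(np.float32))
            print(" hole" if hh[3]>=0 else " outer",np.round(r[0],1),np.round(r[1],1),round(r[2],2))
E
python3 - <<'E'
from h import *
for n in ["top","scene"]:
    c=bot.camera(n); print(n); guards(c)
    P=cloud(c); h=cv2.cvtColor(c["pixels"],cv2.COLOR_RGB2HSV)
    for nm,m in (("red",((h[...,0]<6)|(h[...,0]>176))&(h[...,1]>200)&(h[...,2]>120)),("blue",(h[...,0]>105)&(h[...,0]<120)&(h[...,1]>180)&(h[...,2]>100))):
        q,l,st,ce=cv2.connectedComponentsWithStats(m.astype(np.uint8))
        for i in range(1,q):
            if 40<st[i,4]<400: print(nm,ce[i],st[i,4],np.round(np.median(P[l==i],axis=0),4))
E
```

```text
top
comp [ 314  165   66   78 3445] z med 0.10584361323125013
 outer [ 553.6 -170.9] [151.  180.7] 87.01
 hole [ 572.6 -171.3] [96.8 80.4] 88.57
comp [ 170  166   69   80 3436] z med 0.10582337529283004
 outer [544.2 175.2] [149.4 180.6] 85.66
 hole [563.6 174.2] [93.4 78.2] 85.62
scene
comp [ 319  182   73   41 1515] z med 0.10457209044486737
 outer [546.6 172.3] [151.5 181.1] 85.74
 hole [565.8 171.9] [95.5 78.3] 85.78
comp [ 197  199   67   49 1939] z med 0.1045068507068887
 outer [ 556.4 -173.3] [149.  181.1] 87.1
 hole [ 575.9 -174.3] [96.  77.6] 87.67
red [128.53030303 220.31818182] 66 [ 0.477  -0.418   0.0964]
red [229.86153846 230.15384615] 65 [ 0.577  -0.1734  0.0924]
red [197.86486486 311.27027027] 148 [ 0.8241 -0.2793  0.0965]
blue [387.96787149 147.18072289] 249 [0.1504 0.5135 0.0263]
blue [355.28301887 207.52830189] 53 [0.57   0.1711 0.0967]
```

>>> {"op": "step_arm", "data": {
  "moves": [
    [0, 0.047, 0, -0.03, -0.03],
    [0, 0.095, 0, -0.06, -0.06],
    [0, 0.142, 0, -0.09, -0.09],
    [0, 0.19, 0, -0.12, -0.12],
    [0, 0.237, 0, -0.15, -0.15],
    [0, 0.284, 0, -0.18, -0.18],
    [0, 0.332, 0, -0.21, -0.21],
    [0, 0.38, 0, -0.24, -0.24],
    [0, 0.427, 0, -0.27, -0.27],
    [0, 0.474, 0, -0.297, -0.27],
    [0, 0.474, 0, -0.297, -0.27],
    [0, 0.474, 0, -0.297, -0.27]
  ],
  "newtons": 20
}}

```text
t: 1.7
tcp_pos: [0.5648, 0.1728, 0.222]
ee_rot: [-90.0, 0.1, -4.2]
ft_force: [-0.3, 0.2, 0.2]
opening: 0.0005
```

```bash
cat >> h.py <<'E'
from scipy.spatial.transform import Rotation as R
def wrist():
    o=bot.get_obs(); c=bot.camera("wrist")
    W=np.eye(4); W[:3,:3]=R.from_euler("xyz",o["ee_rot"],degrees=True).as_matrix(); W[:3,3]=o["tcp_pos"]
    return o,c,W@c["tool_from_camera"]
E
python3 - <<'E'
from h import *
o,c,T=wrist(); print(o["t"],o["tcp_pos"],o["ee_rot"],o["ft_force"],o["opening"])
cv2.imwrite("pics/w1.png",c["pixels"][:,:,::-1]); guards(c,T)
E
```

```text
1.7 [0.56477686 0.17278203 0.22203067] [-9.00471968e+01  5.43733889e-02 -4.23198394e+00] [-0.25063811  0.22788184  0.23021173] 0.00047591461452382497
comp [  187    77   190   179 23664] z med 0.10551877637473997
 outer [531.8 176.4] [150.8 151. ] 85.77
```

View pics/w1.png

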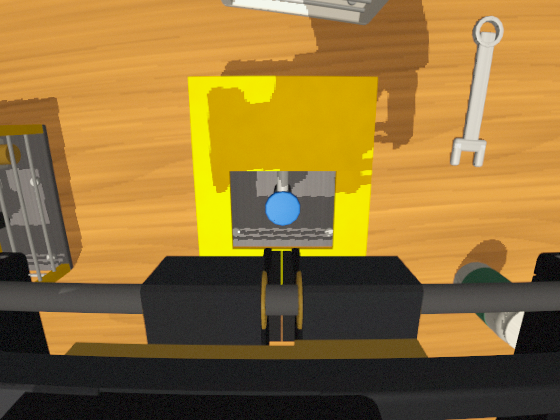

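The wrist view over the blue guard shows the window corners near (230,171), (335,171), (333,248) and (232,248), and the blue pad at (283,208).

```bash
python3 - <<'E'
from h import *
o,c,T=wrist()
q=plane_pts(c,[[230.5,171],[335.5,171],[333,248.5],[231.5,248.5]],.105,T); print(q.round(4),q.mean(0))
print("outer back corners",plane_pts(c,[[189,77],[377,77]],.105,T).round(4))
print("pad",plane_pts(c,[[283,208]],.097,T), cloud(c,T)[208,283])
cv2.imwrite("pics/w1c.png",cv2.resize(c["pixels"][150:270,210:360,::-1],None,fx=5,fy=5,interpolation=2))
E
```

```text
[[0.5278 0.1339 0.105 ]
 [0.5342 0.2221 0.105 ]
 [0.6037 0.2178 0.105 ]
 [0.5972 0.127  0.105 ]] [0.56572834 0.17520436 0.105     ]
outer back corners [[0.4509 0.1091 0.105 ]
 [0.4616 0.2575 0.105 ]]
pad [[0.56513701 0.17561535 0.097     ]] [0.56482987 0.17563156 0.0981962 ]
```

View pics/w1c.png

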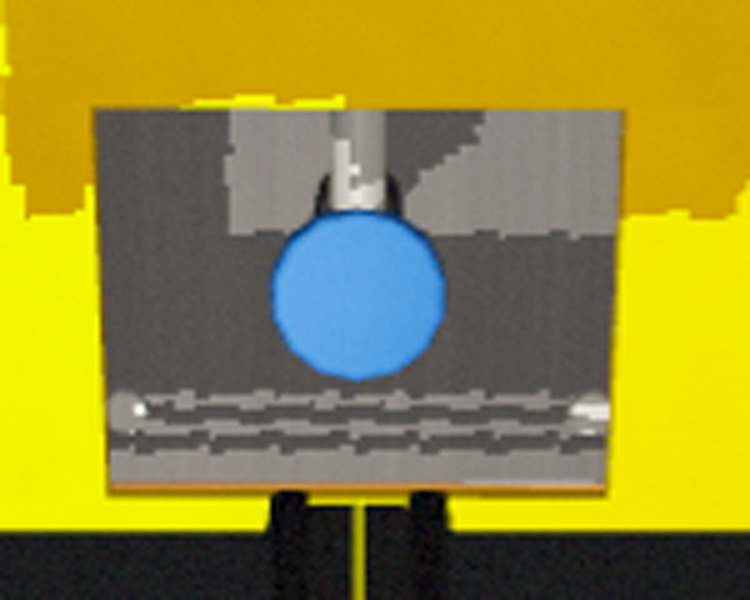

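The blue window centre is about (0.565, 0.175). Moving to above the red station now.

>>> {"op": "step_arm", "data": {
  "moves": [
    [0, 0.006, 0, -0.055, 0],
    [0, 0.012, 0, -0.11, 0],
    [0, 0.018, 0, -0.165, -0.01],
    [0, 0.024, 0, -0.22, -0.01],
    [0, 0.03, 0, -0.275, -0.02],
    [0, 0.033, 0, -0.32, -0.02],
    [0, 0.035, 0, -0.343, -0.02],
    [0, 0.035, 0, -0.343, -0.02],
    [0, 0.035, 0, -0.343, -0.02]
  ]
}}

```text
t: 2.92
tcp_pos: [0.5751, -0.1686, 0.2222]
ee_rot: [-90.0, 0.1, -2.8]
ft_force: [0.9, 0.4, 0.3]
opening: 0.0005
```

```bash
python3 - <<'E'
from h import *
o,c,T=wrist(); print(o["t"],o["tcp_pos"],o["ee_rot"],o["ft_force"],o["opening"])
cv2.imwrite("pics/w2.png",c["pixels"][:,:,::-1]); guards(c,T)
cv2.imwrite("pics/w2c.png",cv2.resize(c["pixels"][150:270,210:360,::-1],None,fx=5,fy=5,interpolation=2))
E
```

```text
2.925 [ 0.57507168 -0.16857579  0.22221716] [-8.99747938e+01  5.56118315e-02 -2.81226107e+00] [0.92331311 0.3729825  0.27761568] 0.0005435876704562521
comp [  181    76   190   180 23778] z med 0.10550267452231779
 outer [ 541.5 -170.7] [151.  151.9] 87.12
```

View pics/w2c.png

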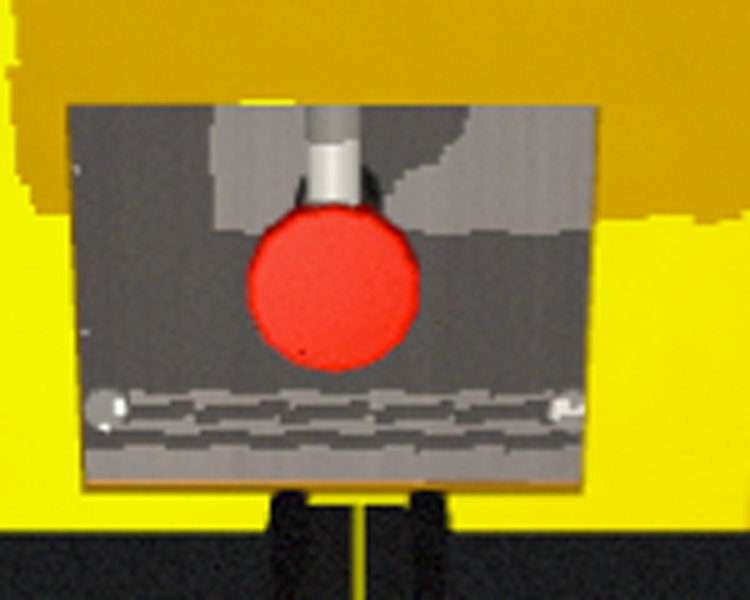

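```bash
python3 - <<'E'
from h import *
o,c,T=wrist(); print(o["tcp_pos"],o["ee_rot"])
f=lambda a,b:[210+a/5,150+b/5]
q=plane_pts(c,[f(67,105),f(600,107),f(583,485),f(84,485)],.105,T); print(q.round(4),q.mean(0))
P=cloud(c,T)[207,277]; print("pad",P,plane_pts(c,[f(334,288)],P[2],T))
W=np.linalg.inv(np.r_[np.c_[R.from_euler("xyz",o["ee_rot"],degrees=True).as_matrix(),o["tcp_pos"]],[[0,0,0,1]]])
print("in tool",W@np.r_[q.mean(0),1])
E
```

```text
[ 0.57511023 -0.16850068  0.2222462 ] [-8.99771015e+01  5.11689694e-02 -2.79348738e+00]
[[ 0.5392 -0.2148  0.105 ]
 [ 0.5439 -0.1252  0.105 ]
 [ 0.6117 -0.1289  0.105 ]
 [ 0.6074 -0.2183  0.105 ]] [ 0.57554539 -0.17180828  0.105     ]
pad [ 0.57543747 -0.17166216  0.09389341] [[ 0.57597961 -0.17185941  0.09389341]]
in tool [ 7.00548949e-04  1.17244301e-01 -3.32931252e-03  1.00000000e+00]
```

>>> {"op": "step_arm", "data": {
  "moves": [
    [0, 0.0005, 0.03, -0.0035, 0],
    [0, 0.0005, 0.06, -0.0035, 0],
    [0, 0.0005, 0.09, -0.0035, 0],
    [0, 0.0005, 0.105, -0.0035, 0],
    [0, 0.0005, 0.105, -0.0035, 0],
    [0, 0.0005, 0.105, -0.0035, 0]
  ]
}}

```text
t: 3.78
tcp_pos: [0.5761, -0.1721, 0.1185]
ee_rot: [-90.0, -0.0, -2.8]
ft_force: [0.1, -0.8, 0.2]
opening: 0.0003
```

```bash
python3 - <<'E'
from h import *
o,c,T=wrist(); print(o["t"],o["tcp_pos"],o["ee_rot"],o["ft_force"])
cv2.imwrite("pics/w3.png",c["pixels"][:,:,::-1])
E
```

```text
3.775 [ 0.57611374 -0.17213354  0.11848541] [-8.99954831e+01 -4.25220590e-02 -2.77356761e+00] [ 0.10186237 -0.75025398  0.18739935]
```

View pics/w3.png

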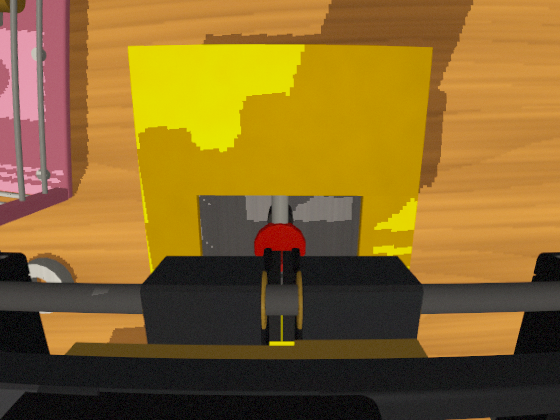

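The fingers are centred over the red pad at (280,245), with the window spanning columns 198–361. Pressing down now.

>>> {"op": "step_arm", "data": {
  "moves": [
    [0, 0, 0.012, 0, 0],
    [0, 0, 0.022, 0, 0],
    [0, 0, 0.03, 0, 0],
    [0, 0, 0.036, 0, 0],
    [0, 0, 0.041, 0, 0],
    [0, 0, 0.044, 0, 0],
    [0, 0, 0.046, 0, 0],
    [0, 0, 0.046, 0, 0]
  ]
}}

```text
t: 4.82
tcp_pos: [0.5763, -0.1723, 0.0747]
ee_rot: [-89.9, -0.1, -2.8]
ft_force: [-10.2, 4.3, 27.0]
opening: 0.0006
```

>>> {"op": "step_arm", "data": {
  "moves": [
    [0, 0, 0.001, 0, 0],
    [0, 0, 0.002, 0, 0],
    [0, 0, 0.002, 0, 0],
    [0, 0, 0.002, 0, 0]
  ]
}}

```text
t: 5.32
tcp_pos: [0.5765, -0.1723, 0.0747]
ee_rot: [-89.9, -0.1, -2.8]
ft_force: [-8.5, 3.5, 25.8]
opening: 0.0004
```

>>> {"op": "step_arm", "data": {
  "moves": [
    [0, 0, -0.012, 0, 0],
    [0, 0, -0.03, 0, 0],
    [0, 0, -0.055, 0, 0],
    [0, 0, -0.09, 0, 0],
    [0, 0, -0.13, 0, 0],
    [0, 0, -0.15, 0, 0],
    [0, 0, -0.15, 0, 0],
    [0, 0, -0.15, 0, 0]
  ]
}}

```text
t: 6.32
tcp_pos: [0.5758, -0.1725, 0.2239]
ee_rot: [-89.8, -0.1, -2.8]
ft_force: [-0.9, -0.4, 0.3]
opening: 0.0005
```

```bash
python3 - <<'E'
from h import *
o,c,T=wrist(); print(o["t"],o["tcp_pos"],o["ee_rot"],o["ft_force"])
cv2.imwrite("pics/w4.png",c["pixels"][:,:,::-1])
P=cloud(c,T); h=cv2.cvtColor(c["pixels"],cv2.COLOR_RGB2HSV)
m=((h[...,0]<6)|(h[...,0]>176))&(h[...,1]>180)&(h[...,2]>100)
m[:,:230]=0;m[:,350:]=0
Q=P[m]; print(m.sum(),np.median(Q,0)); 
A=np.c_[Q[:,:2]-Q[:,:2].mean(0),np.ones(len(Q))]; print("slope",np.linalg.lstsq(A,Q[:,2],rcond=None)[0])
E
```

```text
6.325 [ 0.57577527 -0.17249617  0.22388061] [-8.98426568e+01 -6.06800225e-02 -2.81432633e+00] [-0.8666347  -0.42448861  0.27055067]
756 [ 0.57383139 -0.17227651  0.07363588]
slope [-1.07920855  0.09100111  0.07416444]
```

View pics/w4.png

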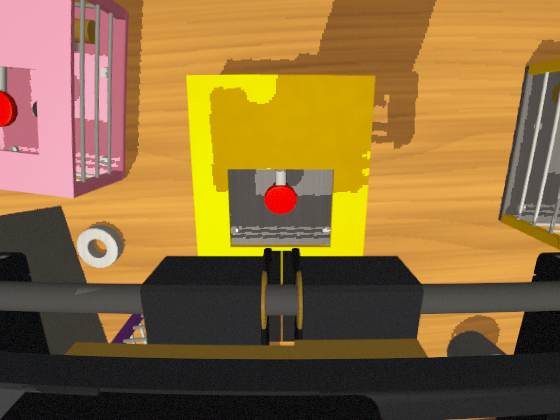

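After the press, the red pad at (280,199) sits at z = 0.0736 m, and fully down is 0.073. Moving over to blue.

>>> {"op": "step_arm", "data": {
  "moves": [
    [0, -0.005, 0, 0.055, 0],
    [0, -0.009, 0, 0.11, 0],
    [0, -0.013, 0, 0.165, 0.01],
    [0, -0.018, 0, 0.22, 0.01],
    [0, -0.022, 0, 0.275, 0.025],
    [0, -0.026, 0, 0.32, 0.025],
    [0, -0.027, 0, 0.347, 0.025],
    [0, -0.027, 0, 0.347, 0.025],
    [0, -0.027, 0, 0.347, 0.025],
    [0, -0.027, 0, 0.347, 0.025]
  ]
}}

```text
t: 7.62
tcp_pos: [0.5658, 0.1739, 0.2243]
ee_rot: [-89.9, -0.0, -4.4]
ft_force: [0.3, 0.5, 0.0]
opening: 0.0006
```

>>> {"op": "step_arm", "data": {
  "moves": [
    [0, 0, 0.03, 0.001, 0],
    [0, 0, 0.06, 0.001, 0],
    [0, 0, 0.09, 0.001, 0],
    [0, 0, 0.106, 0.001, 0],
    [0, 0, 0.106, 0.001, 0],
    [0, 0, 0.106, 0.001, 0]
  ]
}}

```text
t: 8.38
tcp_pos: [0.5667, 0.1751, 0.1195]
ee_rot: [-89.8, -0.1, -4.4]
ft_force: [0.3, -0.1, -0.0]
opening: 0.0002
```

```bash
python3 - <<'E'
from h import *
o,c,T=wrist(); print(o["t"],o["tcp_pos"],o["ee_rot"],o["ft_force"])
cv2.imwrite("pics/w5.png",c["pixels"][:,:,::-1])
E
```

```text
8.375 [0.56670871 0.17509058 0.11950867] [-8.98304256e+01 -8.84816638e-02 -4.39156399e+00] [ 0.33367963 -0.05570278 -0.0086829 ]
```

View pics/w5.png

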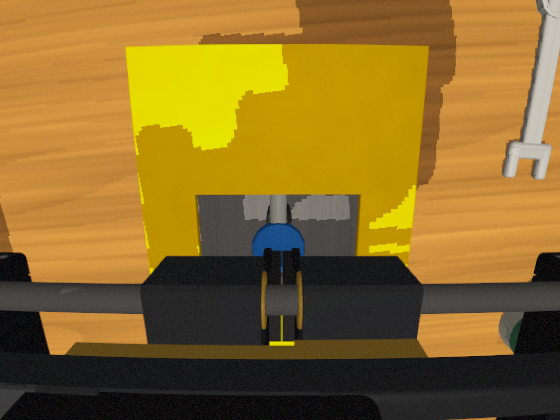

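The fingers are centred over the blue pad at (278,245), inside the window (columns 196–360). Pressing down.

>>> {"op": "step_arm", "data": {
  "moves": [
    [0, 0, 0.013, 0, 0],
    [0, 0, 0.023, 0, 0],
    [0, 0, 0.031, 0, 0],
    [0, 0, 0.037, 0, 0],
    [0, 0, 0.042, 0, 0],
    [0, 0, 0.045, 0, 0],
    [0, 0, 0.047, 0, 0],
    [0, 0, 0.048, 0, 0],
    [0, 0, 0.048, 0, 0]
  ]
}}

```text
t: 9.55
tcp_pos: [0.5673, 0.1755, 0.0742]
ee_rot: [-89.7, -0.1, -4.4]
ft_force: [-9.5, -3.8, 28.3]
opening: 0.0002
```

>>> {"op": "step_arm", "data": {
  "moves": [
    [0, 0, 0.001, 0, 0],
    [0, 0, 0.001, 0, 0],
    [0, 0, 0.001, 0, 0],
    [0, 0, 0.001, 0, 0],
    [0, 0, 0.001, 0, 0],
    [0, 0, 0.001, 0, 0],
    [0, 0, 0.001, 0, 0],
    [0, 0, 0.001, 0, 0],
    [0, 0, 0.001, 0, 0],
    [0, 0, 0.001, 0, 0],
    [0, 0, 0.001, 0, 0],
    [0, 0, 0.001, 0, 0]
  ]
}}

```text
t: 11.05
tcp_pos: [0.5674, 0.1755, 0.0747]
ee_rot: [-89.7, -0.1, -4.4]
ft_force: [-5.5, -1.8, 19.2]
opening: 0.0005
```

>>> {"op": "step_arm", "data": {
  "moves": [
    [0, 0, 0.001, 0, 0],
    [0, 0, 0.001, 0, 0],
    [0, 0, 0.001, 0, 0]
  ]
}}

```text
t: 11.42
tcp_pos: [0.5675, 0.1755, 0.0748]
ee_rot: [-89.7, -0.1, -4.4]
ft_force: [-5.3, -1.8, 16.7]
opening: 0.0003
```

>>> {"op": "step_arm", "data": {
  "moves": [
    [0, 0, -0.008, 0, 0],
    [0, 0, -0.016, 0, 0],
    [0, 0, -0.024, 0, 0],
    [0, 0, -0.035, 0, 0],
    [0, 0, -0.06, 0, 0],
    [0, 0, -0.1, 0, 0],
    [0, 0, -0.14, 0, 0],
    [0, 0, -0.15, 0, 0],
    [0, 0, -0.15, 0, 0],
    [0, 0, -0.15, 0, 0]
  ]
}}

```text
t: 12.68
tcp_pos: [0.5663, 0.1745, 0.2233]
ee_rot: [-89.7, -0.0, -4.4]
ft_force: [-0.4, 0.4, 0.1]
opening: 0.0001
```

```bash
python3 - <<'E'
from h import *
o,c,T=wrist(); print(o["t"],o["tcp_pos"],o["ft_force"])
cv2.imwrite("pics/w6.png",c["pixels"][:,:,::-1])
print(cloud(c,T)[200:216,283].round(4)[::5])
c=bot.camera("scene"); cv2.imwrite("pics/s6.png",c["pixels"][:,:,::-1])
P=cloud(c)
h=cv2.cvtColor(c["pixels"],cv2.COLOR_RGB2HSV)
for nm,m in (("red",((h[...,0]<6)|(h[...,0]>176))&(h[...,1]>180)&(h[...,2]>90)),("blue",(h[...,0]>100)&(h[...,0]<125)&(h[...,1]>150)&(h[...,2]>80))):
    q,l,st,ce=cv2.connectedComponentsWithStats(m.astype(np.uint8))
    for i in range(1,q):
        if 15<st[i,4]<300: print(nm,ce[i],st[i,4],np.round(np.median(P[l==i],axis=0),4))
E
```

```text
12.675 [0.56628711 0.1744599  0.22325954] [-0.40367162  0.40108704  0.07159594]
[[0.5601 0.1777 0.0972]
 [0.5646 0.1774 0.0974]
 [0.5691 0.1771 0.098 ]
 [0.5738 0.1767 0.0976]]
red [128.80246914 220.33333333] 81 [ 0.4771 -0.4169  0.0961]
red [197.96103896 311.18181818] 154 [ 0.8238 -0.2791  0.0968]
blue [230.97658863  14.69565217] 299 [-0.5406  0.0379  0.4062]
blue [311.09944751  51.25414365] 181 [-0.4323  0.3957  0.2539]
blue [382.69565217 124.86956522] 23 [0.0111 0.546  0.0659]
blue [388.375  135.4375] 16 [0.0354 0.5667 0.0275]
blue [334.56 162.52] 25 [0.3161 0.2118 0.0966]
blue [355.         207.32786885] 61 [0.5679 0.1708 0.0963]
```

View pics/s6.png

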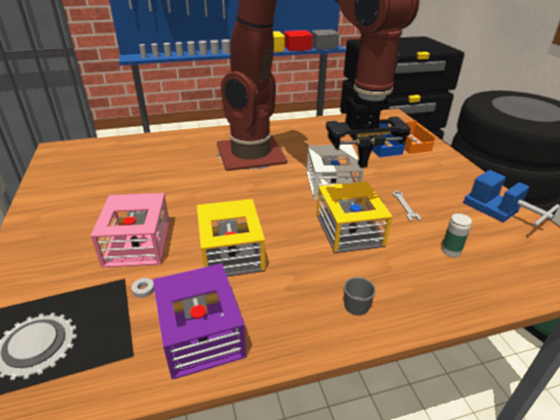

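View pics/w6.png

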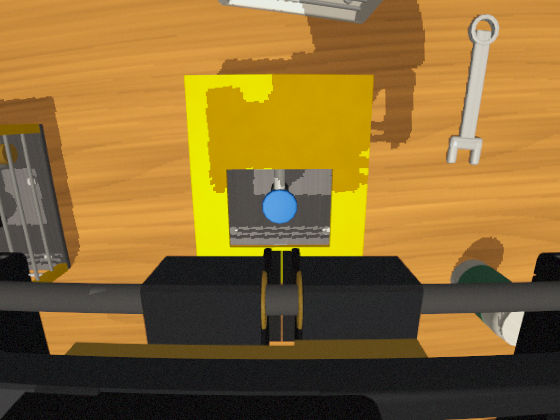

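```bash
python3 - <<'E'
from h import *
print(bot.job_done())
E
```

```text
the job is handed in; nothing more can be done
None
```

I pressed the red lever fully down first. Then I pressed the blue vent lever to its stop, held it there for about 2 s and let it spring back. I handed the job in at about 12.8 s of the 51 s allowed, and no verdict was reported.

My last checks:
- **Red lever:** after I lifted off, its pad was at z = 0.0736 m (fully down is 0.073). I did not measure it again after the blue press. In the last scene view the pad was hidden inside its guard, as you would expect with the lever down.
- **Blue lever:** while held, the fingers were at z ≈ 0.075 m, the same height as on the red stop. The force eased from 28 N to 17 N during the hold but stayed well above the 8 N needed. Afterwards its pad was at 0.0975 m, which is fully up.
- **Guards and loose items:** the fingers were centred in both windows, and the readings gave no sign of touching a guard. The sideways force of up to about 10 N while pressing fits the tilted pads. The wrench, can, cup and bearing look unmoved in the last scene picture.
- **Arm:** it ended clear of everything, about 0.12 m above the blue guard, with wrist force under 1 N.

One check failed: a plane fit to measure the red pad's tilt gave a meaningless slope, probably because it included the pad's side edges. I relied on the pad's height instead.

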